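Slacken the ratchet clamp on the sine plate

TASK

Take off the tension of the ratchet clamp on the tilted measuring plate: first slide the wing key fully home on the drum's splined shaft, then flick the pawl out so that it stays out, turn the drum gently back with the key (anticlockwise, over a second or more) until it stands slack against its stop, and last flick the pawl back in between the teeth. Leave the key on the shaft and do not shift the other things on the table.

Things in the scene. Friction and masses are not known exactly. Their poses are not given: they have to be found in the camera images.
- key_wing (a point): Loose steel wing key, 76 mm tall, 0.22 kg, standing upright on the table right or left of the clamp. Point: centre of its flat wing (the grip), 60 mm long along own x, 12 thick along y, 34 tall along z. Own z points from socket to wing. Under the wing a neck (12 mm round, 8 long), then a 35 mm square socket body, 34 tall. Left on the leaning shaft it stays by its weight, leaning some 4 degrees from play.
- key_mouth (a point): Centre of the key's lower end, 59 mm below key_wing; same axes. Here opens a cross-shaped socket 28 mm deep: two crossing slots, each 8.4 mm wide and 25 mm long, one along own x (the wing's length), one along own y. So it fits the shaft in any of four quarter turns.
- shaft_tip (a point): Free end of the drum's splined shaft: a cross of two bars 22 mm across and 6.5 thick (last 3 mm rounded), along own x and y, 26 mm long. Own z points out along the shaft; it stands square on the dark plate, leaning 30 degrees from vertical towards the robot's side. Axes turn with the drum. The key goes on along -z; when home its wing's centre is 33 mm beyond this point.
- shaft_foot (a point): Foot of the splined shaft, 26 mm below shaft_tip, on the flat top of a 48 mm round hub, 34 mm above the plate's face; same axes. The key is fully home when its lower end rests here. Below the hub, on the same axis, the ratchet wheel: 86 mm across, 8 teeth, 6 to 18 mm above the plate's face.
- drum (a joint): Turn of the drum (rad): 0 = slack, against its stop; grows clockwise seen from above the shaft, up to 1.03. Starts wound at 0.8 to 1.0. A friction brake (0.2 N m) holds it where it is left; with the pawl in it turns back to about 0.66 only, where the tooth jams the pawl until the drum is wound on a little. At 0 a gap between teeth faces the pawl. A geared hook jaw moves with it.
- pawl (a joint): Swing of the pawl (rad): 0 = in between the teeth, 0.6 = fully out; grows anticlockwise seen from above the plate. A sprung over-centre lever: pushed past the middle (0.3) it snaps to the other end and stays. Takes about 3 N at the post.
- pawl_post (a point): Middle of the 12 mm round post on the pawl's tail, left on the plate, 110 mm from the drum's axis; its top is 12 mm above this point, its foot 15 below (17 above the plate). Own z along the post, off the plate. Pawl in: own x uphill, y left in the plate's face; axes turn with the pawl. To go out it moves 26 mm downhill (-x), to go in back uphill; 40 mm free on both sides at either end.
- pawl_pivot (a point): Pivot of the pawl, at the height of the plate's face: the post runs round it at 45 mm radius. With the pawl in, the post stands 8 mm uphill and 44 mm left of it.
Not all that is in view belongs to the job. Leave any green or pink look-alike of the part that bears key_wing alone.

How it is judged:
By the outcome, as a careful person would: the job done as asked, in the order asked, and still so for the second after the job is handed in, with the robot touching nothing.
It also fails if it takes over 67 s, if anything falls off the work surface, if the arm or the gripper's body presses on something with over 40 N, if the wrist force passes 120 N, or if a joint passes its speed limit or range.

ROBOT

A 6-joint arm with a two-finger parallel gripper is mounted at the origin on the work surface. World frame = base frame: x ahead of the robot, y to its left, z up, the work surface at z = 0. Lengths are in m, angles in rad, forces in N, time in s.
With the tool pointing down it reaches from about 0.3 to 0.775 m from the base axis. Payload 14.6 kg.
Tool frame: the origin (TCP) lies at the very end of the fingers, on their centre line; the grasp point (between the pads) lies 19 mm behind it; z points along the fingers, x is the direction in which the jaws open and shut, and the axes are right-handed (so a half turn about z gives the same grasp; the last joint's range is limited). The gripper opens to 94 mm and grips with 3 to 60 N. Pads are 16 mm wide; open, the fingers measure 119 mm over their backs; the gripper's body (75 mm by 177 mm) begins 78 mm behind the grasp point.
Start: joints at [-1.181, 0.3, 1.521, -0, 1.321, -0.067], TCP at [0.243, -0.494, 0.205] pointing down, gripper open.
Joint ranges: [-3.03, 3.03], [-0.79, 2.21], [0.23, 2.52], [-1.04, 4.18], [0, 3.07], [-2.55, 2.55]. Speed limits (rad/s): [2.22, 2.22, 2.57, 3.14, 3.14, 3.14].

INTERFACE

Orientations are given as [roll, pitch, yaw] about the fixed x, y, z axes, in that order (R = Rz(yaw) Ry(pitch) Rx(roll)).
In Python, from station import ctrl gives the robot as it stands.
- The arm moves only by the shell command python3 -m inch 'ROWS' [FORCE]. ROWS is JSON, one flat list of numbers, 7 for each row, row after row: the shift along the tool's x, y, z in cm, then the turn, a rotation vector about the tool's x, y, z in rad, then the opening, from 0 (shut) to 1 (fully open). In form: [tx, ty, tz, wx, wy, wz, claw, tx, ty, tz, wx, wy, wz, claw, ...]. A call has 1 to 20 rows; each row shifts and turns the commanded pose from where the row before left it, along the tool's axes as they then stand; what a row does not reach is not made up. A row lasts 1/8 s, in which the tool goes at most 62.5 mm and 10.7 degrees, less where a joint would pass 70% of its speed; a pose out of reach is approached as far as the arm can. A call is refused whole if a number of a shift passes 6.25 or a number of a turn 0.188, either way. A call with a gripper value outside its range is refused whole. The fingers move at their own pace and stop on an object; FORCE is the grip in N (left out, the last holds). Time passes only in rows, so rows that do not move let the fingers close. It gives the time, the measured TCP pose, the force and the opening at its end, in the units of the state.
- ctrl.get_obs(): the state, without advancing time (a new reading comes with each control period).
- ctrl.camera(name): name is "side" or "top" or "wrist"; returns (picture, depth): 480x640x3 uint8, red, green, blue; 480x640 float32, m along the optical axis (not along the pixel's ray), 0 where there is no reading.
- ctrl.camera_params(name): a dict with "vertical_fov" (degrees; the focal length in pixels is half the picture's height over the tangent of half this angle, whatever the lens; pixels are square), "cx", "cy" (the principal point, pixels), "camera_from_world" (4x4, takes a point from world to camera coordinates); the wrist camera has in their place "mount" (4x4, takes a point from camera to tool coordinates, whose origin is the TCP and whose axes are the tool frame's). Camera axes: x right, y down, z forward; pixel columns grow to the right and rows downward; lengths in m; the calibration is good to about 2 mm. A picture is of the moment at which its call begins: read the wrist's pose just before it. camera_params takes no time and is no camera call.
- ctrl.hand_in(): hands the job in, once; it reports no verdict.
Trained networks look in the newest picture that a camera, given by its name, has taken for a name from the list of things; names that differ only in an ending like _2 or _b are one class to them, and where a whole thing is asked for, a point or a joint stands for the part that bears it (a point fixed in the world has none). Each returns a list of dicts, best first, with "score" (0 to 1); they miss things now and then, are a little off and sometimes report something else, mostly with a low value. They report only what shows in the picture. A call takes as long as a camera call. They do not tell look-alikes from the thing itself.
- ctrl.spot_in(camera, label): "bbox" ([centre column, centre row, width, height] in pixels, round what is visible of it).
- ctrl.place_of(camera, label): "centre" ([column, row] in pixels: a listed point, or the origin of a listed thing).
The state is a dict: "time_s": time; "qpos": joint angles; "joint_vel": joint speeds; "tau": joint torques, N m; "ee_pos": TCP position; "eef_rot": TCP orientation; "force": force on the tool from outside, world axes, zero at the start; "moment": the same for the moment, N m; "grip_width": finger opening in m.
Only numpy, scipy, OpenCV 4.12 (cv2) and the standard library are available. Lean on these libraries where they do the work, as an engineer would, in place of code of your own. Each camera call takes 0.05 s, during which the arm holds its last target. There are 200 camera calls.

## Working session

There is one attempt and no reset: what is moved stays moved. The work goes in short steps, Python scripts to look and compute and a shell command to move; the robot and the scene stay as the last step left them, time stands still between calls to the robot, and variables do not carry over. Pictures are saved under pics/ and viewed, about 8 in all and at most 12, crops included, and the job is handed in when it is done.

```bash
mkdir -p pics; ls; cat > h.py <<'E'
import numpy as np, cv2
from station import ctrl
from scipy.spatial.transform import Rotation as R
def tool():
    o=ctrl.get_obs(); T=np.eye(4); T[:3,:3]=R.from_euler('xyz',o['eef_rot']).as_matrix(); T[:3,3]=o['ee_pos']; return T
def cam(name):
    p=ctrl.camera_params(name); f=240/np.tan(np.radians(p['vertical_fov'])/2)
    if name=='wrist': W=tool()@np.array(p['mount'])
    else: W=np.linalg.inv(np.array(p['camera_from_world']))
    return f,p['cx'],p['cy'],W
def shot(name,save=None):
    c=cam(name); im,d=ctrl.camera(name)
    if save: cv2.imwrite('pics/'+save,im[:,:,::-1])
    return im,d,c
def world(c,d,u,v,z=None):
    f,cx,cy,W=c; u=np.asarray(u,float);v=np.asarray(v,float)
    if z is None: z=d[v.astype(int),u.astype(int)]
    P=np.stack([(u-cx)/f*z,(v-cy)/f*z,z+0*u],-1)
    return P@W[:3,:3].T+W[:3,3]
def pix(c,P):
    f,cx,cy,W=c; q=(np.asarray(P)-W[:3,3])@W[:3,:3]
    return np.stack([q[...,0]/q[...,2]*f+cx,q[...,1]/q[...,2]*f+cy],-1)
E
python3 - <<'E'
from h import *
print(ctrl.get_obs())
a=shot('top','top0.png'); 
for n in ['key_wing','key_mouth','shaft_tip','shaft_foot','pawl_post','pawl_pivot']:
    print(n,[(np.round(r['centre']),round(r['score'],2),world(a[2],a[1],*r['centre']).round(3)) for r in ctrl.place_of('top',n)])
b=shot('side','side0.png')
for n in ['key_wing','shaft_tip','pawl_post','pawl_pivot']:
    print(n,[(np.round(r['centre']),round(r['score'],2),world(b[2],b[1],*r['centre']).round(3)) for r in ctrl.place_of('side',n)])
cv2.imwrite('pics/both0.png',np.vstack([a[0],b[0]])[:,:,::-1][::1])
im=cv2.imread('pics/both0.png'); cv2.imwrite('pics/b0.png',cv2.resize(im,(400,600)))
print(ctrl.camera_params('wrist'),a[2],b[2])
E
```

```text
pics
{'time_s': 0.0, 'qpos': array([-1.18060907e+00,  3.00490850e-01,  1.52159837e+00,  1.25091071e-05,
        1.32071127e+00, -6.66275460e-02]), 'joint_vel': array([-0.00020277, -0.00158828,  0.00150396, -0.00183027, -0.00031506,
       -0.00125246]), 'tau': array([ 9.26693829e-04, -5.31805658e+01, -3.52742279e+01,  7.08190561e-02,
        2.44070718e-02, -7.14128055e-05]), 'ee_pos': array([ 0.24248289, -0.49335704,  0.20486819]), 'eef_rot': array([-3.14150015e+00,  1.20434677e-03, -1.11398457e+00]), 'force': array([-0.2888073 ,  0.13678241, -0.72346175]), 'moment': array([-0.02543136,  0.05733234, -0.01066197]), 'grip_width': 0.09418383047503397}
key_wing [(array([186., 302.]), 0.92, array([0.337, 0.354, 0.076])), (array([223., 201.]), 0.77, array([0.544, 0.29 , 0.08 ])), (array([298., 205.]), 0.74, array([0.542, 0.136, 0.067])), (array([197., 242.]), 0.6, array([0.458, 0.339, 0.074])), (array([155., 236.]), 0.56, array([0.469, 0.427, 0.075])), (array([333., 200.]), 0.29, array([0.544, 0.064, 0.114]))]
key_mouth [(array([232., 278.]), 0.98, array([0.387, 0.264, 0.076])), (array([2
[... 1690 characters left out ...]
e+00,  0.00000000e+00,  0.00000000e+00,
         1.00000000e+00]])} (np.float64(466.8462978769178), 320.7680733428756, 237.122179270666, array([[ 0.02475722, -0.98947229,  0.14258918,  0.33936059],
       [-0.99957916, -0.02234419,  0.01849963,  0.07002171],
       [-0.01511884, -0.14298717, -0.98960906,  1.01542343],
       [ 0.        ,  0.        ,  0.        ,  1.        ]])) (np.float64(512.3747213378052), 321.73276247293404, 241.91756385945934, array([[-0.80501232, -0.30418566,  0.50933903,  0.01133533],
       [-0.5932547 ,  0.41566141, -0.68940151,  0.72420122],
       [-0.00200653, -0.85714449, -0.51507213,  0.61056726],
       [ 0.        ,  0.        ,  0.        ,  1.        ]]))
```

View pics/top0.png

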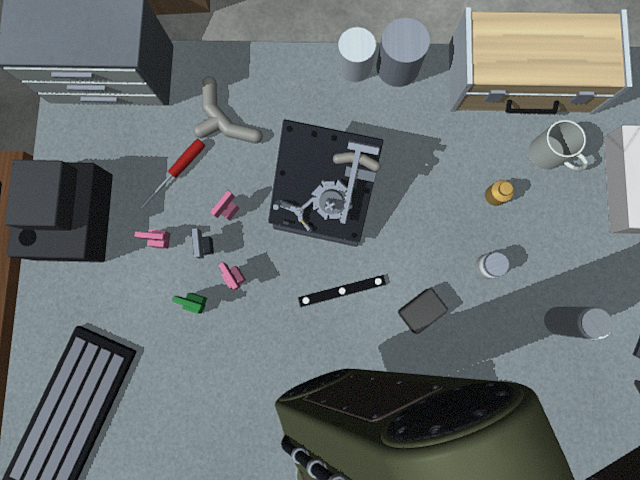

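View pics/side0.png

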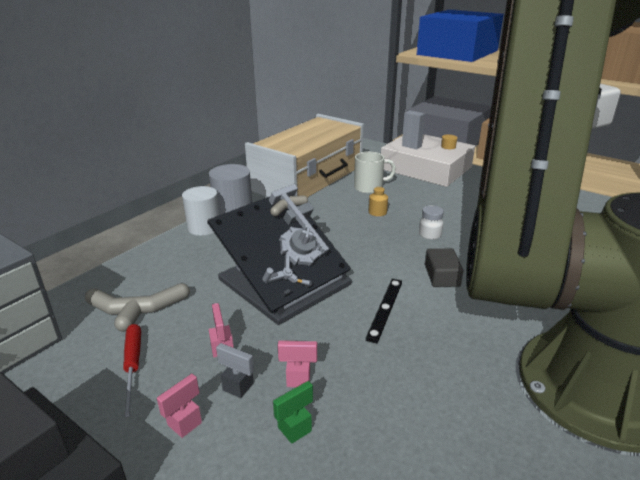

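```bash
cat >> h.py <<'E'
def go(P,Rm):
    """shift (cm, in current tool axes), and turn (rotvec, tool axes) to reach pose"""
    T=tool(); s=T[:3,:3].T@(np.asarray(P)-T[:3,3])*100; w=R.from_matrix(T[:3,:3].T@Rm).as_rotvec()
    print('shift cm',s.round(2),'turn',w.round(3),'t',round(ctrl.get_obs()['time_s'],2)); return s,w
def down(yaw): return R.from_euler('xyz',[np.pi,0,yaw]).as_matrix()
E
python3 - <<'E'
from h import *
pts=[]
for n in ['top','side']:
    im,d,c=shot(n); v,u=np.mgrid[0:480,0:640]; P=world(c,d,u,v)
    hsv=cv2.cvtColor(im,cv2.COLOR_RGB2HSV)
    m=(d>0)&(abs(P[...,0]-.56)<.16)&(abs(P[...,1]-.08)<.16)&(P[...,2]>.02)&(im.max(-1)<75)
    Q=P[m]
    best=0
    rng=np.random.default_rng(0)
    for _ in range(400):
        a=Q[rng.choice(len(Q),3,False)]; nn=np.cross(a[1]-a[0],a[2]-a[0]); nn/=np.linalg.norm(nn)+1e-9
        if nn[2]<0: nn=-nn
        if nn[2]<.7 or nn[2]>.95: continue
        k=abs((Q-a[0])@nn)<.003
        if k.sum()>best: best=k.sum(); K=k
    q=Q[K]; c0=q.mean(0); nn=np.linalg.svd(q-c0)[2][2]; nn*=np.sign(nn[2])
    print(n,best,len(Q),c0.round(4),nn.round(4),'lean',np.degrees(np.arccos(nn[2])),'az',np.degrees(np.arctan2(nn[1],nn[0])))
    # grey key
    m=(d>0)&(abs(P[...,0]-.46)<.035)&(abs(P[...,1]-.345)<.04)&(P[...,2]>.045)&(hsv[...,1]<70)
    k=P[m]; mu=k.mean(0); 
    r=cv2.minAreaRect((k[:,:2]*1000).astype(np.float32)); print('key',m.sum(),mu.round(4),k[:,2].max(),r)
E
```

```text
top 6758 7556 [0.5907 0.0962 0.0958] [-0.4906  0.0959  0.8661] lean 29.991180803215396 az 168.9409880925922
key 270 [0.4567 0.3412 0.0696] 0.08061510497101532 ((457.5963134765625, 343.36505126953125), (59.70090866088867, 13.257884979248047), 9.888128280639648)
side 6124 6887 [0.5832 0.1097 0.0904] [-0.4915  0.0972  0.8655] lean 30.065761397978463 az 168.81004963937366
key 736 [0.4551 0.3443 0.0653] 0.07893404680919991 ((458.8848571777344, 342.00079345703125), (61.157901763916016, 14.710063934326172), 9.756561279296875)
```

```bash
python3 - <<'E'
from h import *
go([.46,.05,.29],down(1.742))
E
```

```text
shift cm [-39.2  -43.49  -8.45] turn [ 0.    -0.    -2.856] t 0.7
```

```bash
python3 -m inch '[-3,-3.3,-0.8,0,0,0,0.5,-3,-3.3,-0.8,0,0,0,0.5,-3,-3.3,-0.8,0,0,0,0.5,-3,-3.3,-0.8,0,0,0,0.5,-3,-3.3,-0.8,0,0,0,0.5,-3,-3.3,-0.8,0,0,0,0.5,-3,-3.3,-0.8,0,0,0,0.5,-3,-3.3,-0.8,0,0,0,0.5,-3,-3.3,-0.5,0,0,0,0.5,-3,-3.3,-0.5,0,0,0,0.5,-3,-3.3,-0.5,0,0,0,0.5,-3,-3.3,-0.5,0,0,0,0.5,-3.2,-3.8,0,0,0,0,0.5]' 20
python3 -m inch '[0,0,0,0,0,-0.18,0.5,0,0,0,0,0,-0.18,0.5,0,0,0,0,0,-0.18,0.5,0,0,0,0,0,-0.18,0.5,0,0,0,0,0,-0.18,0.5,0,0,0,0,0,-0.18,0.5,0,0,0,0,0,-0.18,0.5,0,0,0,0,0,-0.18,0.5,0,0,0,0,0,-0.18,0.5,0,0,0,0,0,-0.18,0.5,0,0,0,0,0,-0.18,0.5,0,0,0,0,0,-0.18,0.5,0,0,0,0,0,-0.18,0.5,0,0,0,0,0,-0.18,0.5,0,0,0,0,0,-0.18,0.5,0,0,0,0,0,-0.156,0.5,0,0,0,0,0,0,0.5]'
python3 - <<'E'
from h import *
a=shot('wrist','w1.png')
print(ctrl.get_obs()['qpos'].round(3))
for n in ['shaft_tip','shaft_foot','pawl_post','pawl_pivot']:
    print(n,[(np.round(r['centre'],1),round(r['score'],2),world(a[2],a[1],*r['centre']).round(4)) for r in ctrl.place_of('wrist',n)])
go([.4575,.3425,.2],down(1.742))
np.savez('w1.npz',im=a[0],d=a[1],W=a[2][3],k=a[2][:3])
E
```

```text
time_s: 2.33
ee_pos: [0.4596, 0.0511, 0.29]
eef_rot: [-3.14, -0.001, -1.114]
force: [-0.1, -1.0, 0.2]
grip_width: 0.047
time_s: 4.45
ee_pos: [0.4592, 0.0496, 0.2895]
eef_rot: [3.141, 0.0, 1.741]
force: [0.2, 0.5, -0.1]
grip_width: 0.0467
[ 0.028  0.045  1.625  0.     1.472 -1.71 ]
shaft_tip [(array([332.3, 304.7]), 0.81, array([0.5277, 0.0721, 0.1324]))]
shaft_foot [(array([322.9, 305. ]), 0.79, array([0.5291, 0.0639, 0.133 ]))]
pawl_post [(array([432.5, 312.4]), 0.96, array([0.5332, 0.1728, 0.1011]))]
pawl_pivot [(array([387. , 295.3]), 0.92, array([0.4442, 0.0766, 0.3   ]))]
shift cm [28.9   4.77  8.95] turn [-0.    -0.    -0.002] t 4.7
```

View pics/w1.png

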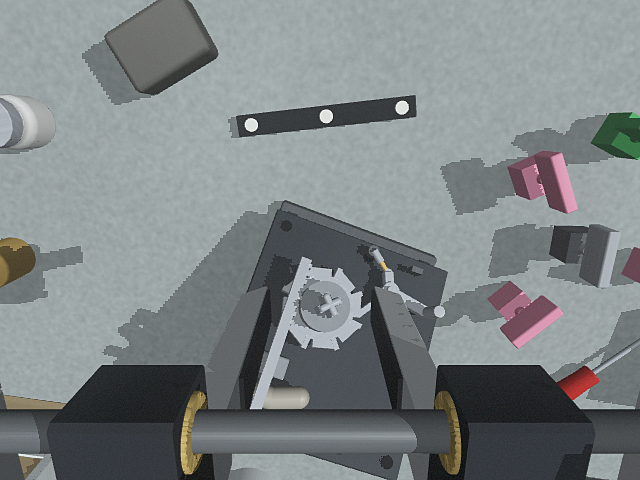

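```bash
cat >> h.py <<'E'
n_=np.array([-.491,.0966,.8658]); n_/=np.linalg.norm(n_)
u_=np.array([0,0,1.])-n_[2]*n_; u_/=np.linalg.norm(u_); l_=np.cross(n_,u_)
PF=np.stack([u_,l_,n_],1)  # plate frame: uphill,left,normal
C_=np.array([.5872,.103,.0932]) # point on plate face
def rect(im,c,O,half,px):
    "image in plane through O parallel to plate; up=uphill, left=left"
    s=int(2*half*px*1000); src=np.float32([[0,0],[s,0],[s,s],[0,s]])
    W=[O+u_*half+l_*half,O+u_*half-l_*half,O-u_*half-l_*half,O-u_*half+l_*half]
    H=cv2.getPerspectiveTransform(src,pix(c,np.array(W)).astype(np.float32))
    return cv2.warpPerspective(im,H,(s,s),flags=cv2.INTER_CUBIC|cv2.WARP_INVERSE_MAP)
E
python3 - <<'E'
from h import *
z=np.load('w1.npz'); c=(*z['k'],z['W']); d=z['d']
v,u=np.mgrid[0:480,0:640]; P=world(c,d,u,v); h=(P-C_)@n_
tip=np.array([.5277,.0721,.1324])
q=(P-tip)@PF
near=np.hypot(q[...,0],q[...,1])<.03
for a,b in [(-.004,.004),(.026,.042),(.05,.064),(.056,.07)]:
    m=near&(h>a)&(h<b)&(d>0); print(a,b,m.sum(),P[m].mean(0).round(4) if m.any() else '',np.median(h[m]) if m.any() else '', q[m].mean(0).round(4) if m.any() else '')
m=near&(h>.05); k=(q[m][:,:2]*1000).astype(np.float32); print(cv2.minAreaRect(k)); ang=np.arctan2(k[:,1]-k[:,1].mean(),k[:,0]-k[:,0].mean()); r=np.hypot(*(k-k.mean(0)).T)
print('depth cross angle',np.degrees(np.angle(np.sum(r**2*np.exp(4j*ang)))/4))
print('tip h',(tip-C_)@n_)
cv2.imwrite('pics/r1.png',np.hstack([rect(z['im'],c,tip,.03,8),rect(z['im'],c,tip-.026*n_,.03,5)[0:0].reshape(0,0,3) if 0 else rect(z['im'],c,tip+.0*n_,.15,1.6)])[:,:,::-1]) 
E
```

```text
-0.004 0.004 0   
0.026 0.042 1734 [0.5406 0.0656 0.1098] 0.03376748994955904 [ 0.0007 -0.0039 -0.0265]
0.05 0.064 339 [0.5285 0.0696 0.131 ] 0.058896188709346514 [ 0.0004 -0.0023 -0.0019]
0.056 0.07 302 [0.528  0.0698 0.1314] 0.05902236340639826 [ 0.0001 -0.0022 -0.0013]
((8.850500106811523, -4.407228469848633), (21.945512771606445, 40.408668518066406), 72.93994903564453)
depth cross angle -22.678833
tip h 0.06016825213610795
```

View pics/r1.png

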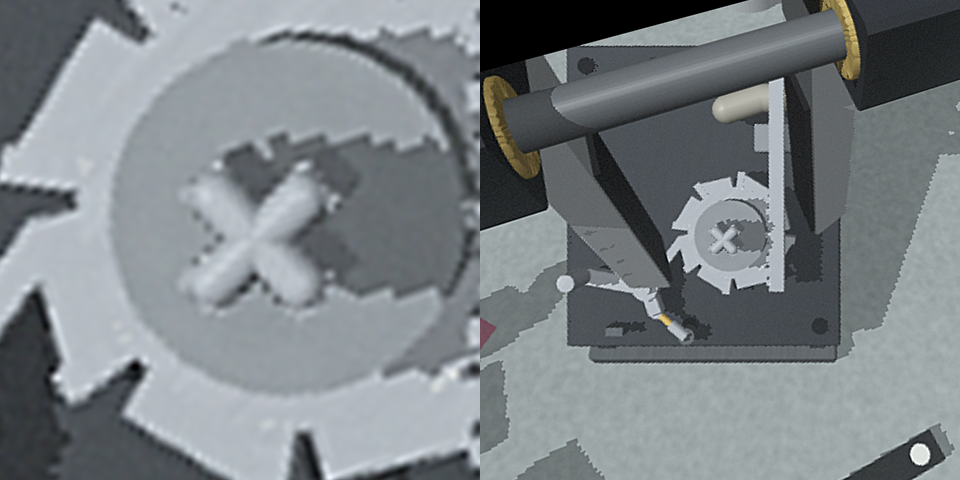

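```bash
python3 - <<'E'
from h import *
z=np.load('w1.npz'); c=(*z['k'],z['W']); d=z['d']
v,u=np.mgrid[0:480,0:640]; P=world(c,d,u,v)
O=np.array([.528,.070,.132])
for it in range(3):
    q=(P-O)@PF; m=(np.hypot(q[...,0],q[...,1])<.0135)&(q[...,2]>-.006)&(q[...,2]<.006)&(d>0)
    k=q[m]; e=(k[:,:2].min(0)+k[:,:2].max(0))/2; print(m.sum(),e.round(4),k[:,:2].mean(0).round(4),np.percentile(k[:,2],[50,90]))
    O=O+PF@np.array([*((k[:,:2].mean(0))),0])
k=k[:,:2]-k[:,:2].mean(0); a=np.arctan2(k[:,1],k[:,0]); r=np.hypot(*k.T)
print(O.round(4),'cross angle (toward left from uphill)',np.degrees(np.angle(np.sum(r**4*np.exp(4j*a)))/4),'r',np.percentile(r,95))
# template fit
from scipy.optimize import minimize
best=[]
pts=((P[m]-O)@PF)[:,:2]
for th in np.radians(np.arange(0,90,2)):
  for dx in np.arange(-3,3.1,.5):
    for dy in np.arange(-3,3.1,.5):
      w=(pts-[dx/1e3,dy/1e3]); x=w@[np.cos(th),np.sin(th)]; y=w@[-np.sin(th),np.cos(th)]
      ins=((abs(x)<.011)&(abs(y)<.00325))|((abs(y)<.011)&(abs(x)<.00325))
      best.append((ins.sum(),np.degrees(th),dx,dy))
best.sort(reverse=True); print(len(pts),np.round(best[:6],1), np.mean(best[:20],0))
E
```

```text
320 [-0.0009  0.0004] [-0.0002 -0.0002] [-0.00049534  0.00076583]
320 [-0.0007  0.0006] [ 0. -0.] [-0.00049534  0.00076583]
320 [-0.0007  0.0006] [0. 0.] [-0.00049534  0.00076583]
[0.5278 0.0699 0.1319] cross angle (toward left from uphill) 43.64381901800118 r 0.010762164349842123
320 [[309.   44.   -0.5   0.5]
 [306.   42.   -0.5   0. ]
 [305.   44.    0.    0. ]
 [303.   44.   -0.5   0. ]
 [302.   42.    0.    0.5]
 [301.   42.   -0.5   0.5]] [ 2.9855e+02  4.4100e+01 -1.7500e-01  1.5000e-01]
```

```bash
python3 -m inch '[3,0.5,0.5,0,0,0,0.55,3,0.5,1,0,0,0,0.55,3,0.5,1,0,0,0,0.55,3,0.5,1,0,0,0,0.55,3,0.5,1,0,0,0,0.55,3,0.5,1,0,0,0,0.55,3,0.5,1,0,0,0,0.55,3,0.5,1,0,0,0,0.55,3,0.5,1,0,0,0,0.55,1.9,0.27,1.5,0,0,0,0.55,0,0,0,0,0,0,0.55]' 20
python3 - <<'E'
from h import *
im,d,c=shot('wrist','w2.png'); v,u=np.mgrid[0:480,0:640]; P=world(c,d,u,v)
hsv=cv2.cvtColor(im,cv2.COLOR_RGB2HSV)
m=(d>0)&(abs(P[...,0]-.4575)<.045)&(abs(P[...,1]-.3425)<.03)&(P[...,2]>.07)&(P[...,2]<.085)&(hsv[...,1]<70)
k=P[m]; print(m.sum(),k.mean(0).round(4),cv2.minAreaRect((k[:,:2]*1000).astype(np.float32)))
go([.4575,.3425,.042],down(1.742))
print(ctrl.get_obs()['qpos'].round(3))
E
```

```text
time_s: 6.08
ee_pos: [0.4563, 0.3428, 0.1879]
eef_rot: [-3.139, 0.001, 1.743]
force: [0.2, -2.2, -0.5]
grip_width: 0.0518
1274 [0.4571 0.3418 0.0757] ((458.25079345703125, 341.97979736328125), (59.557559967041016, 11.959699630737305), 8.795795440673828)
shift cm [ 0.02  0.09 14.69] turn [-0.001  0.001  0.   ] t 6.12
[ 0.579  0.36   1.48  -0.     1.302 -1.163]
```

```bash
python3 -m inch '[-0.05,0.14,2,0,0,0.015,0.55,0,0,2.5,0,0,0,0.55,0,0,2.5,0,0,0,0.55,0,0,2.5,0,0,0,0.55,0,0,2,0,0,0,0.55,0,0,1.5,0,0,0,0.55,0,0,1,0,0,0,0.55,0,0,0.5,0,0,0,0.55,0,0,0,0,0,0,0.55,0,0,0,0,0,0,0,0,0,0,0,0,0,0,0,0,0,0,0,0,0,0,0,0,0,0,0,0,0,0,0,0,0,0,0]' 40
python3 -m inch '[0,0,-1,0,0,0,0,0,0,-2,0,0,0,0,0,0,-3,0,0,0,0,0,0,-3,0,0,0,0,0,0,-3,0,0,0,0,0,0,-3,0,0,0,0,0,0,-3,0,0,0,0,0,0,-1,0,0,0,0,0,0,0,0,0,0,0]'
python3 - <<'E'
from h import *
tip=np.array([.5278,.070,.132])
b=np.radians(44); X=np.cos(b)*u_+np.sin(b)*l_; Z=-n_; Rm=np.stack([X,np.cross(Z,X),Z],1)
np.save('Rins.npy',Rm)
# TCP when key mouth is 30 mm off the tip: wing centre to mouth .059; grasp height measured by TCP z
print(ctrl.get_obs()['force'],ctrl.get_obs()['qpos'].round(3))
a=shot('wrist','w3.png'); np.savez('w3.npz',im=a[0],d=a[1],W=a[2][3],k=a[2][:3],T=tool())
go(tip+n_*.10,Rm)
print(R.from_matrix(Rm).as_euler('xyz'))
E
```

```text
time_s: 7.88
ee_pos: [0.4584, 0.3423, 0.0445]
eef_rot: [-3.142, 0.0, 1.727]
force: [0.1, -0.2, -0.8]
grip_width: 0.0117
time_s: 9.0
ee_pos: [0.4584, 0.3422, 0.2344]
eef_rot: [3.141, -0.0, 1.727]
force: [-0.0, -0.1, -3.1]
grip_width: 0.0119
[-1.34987325e-03 -1.34510088e-01 -3.05265677e+00] [ 0.577  0.329  1.415  0.     1.397 -1.15 ]
shift cm [-26.25  -2.05   1.51] turn [-0.54   0.125  1.126] t 9.05
[ 2.75979687 -0.36822776  0.64562908]
```

View pics/w3.png

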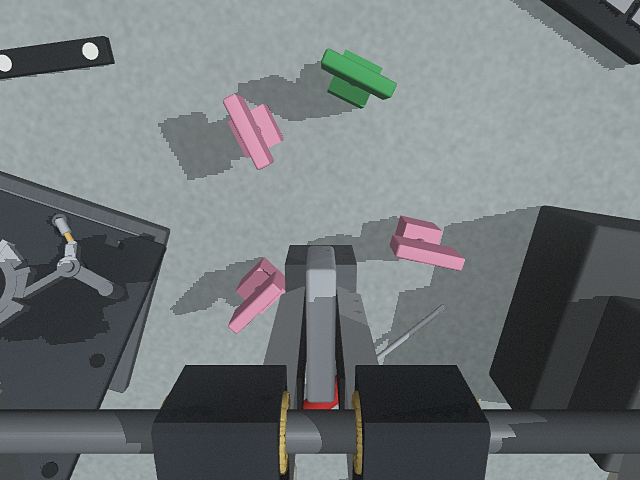

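```bash
python3 - <<'E'
from h import *
z=np.load('w3.npz'); c=(*z['k'],z['W']); d=z['d'];T=z['T']
v,u=np.mgrid[0:480,0:640]; P=(world(c,d,u,v)-T[:3,3])@T[:3,:3]
hsv=cv2.cvtColor(z['im'],cv2.COLOR_RGB2HSV)
m=(abs(P[...,0])<.004)&(abs(P[...,1])<.045)&(abs(P[...,2]+.0315)<.005)&(d>0)
k=P[m]; print(m.sum(),k.min(0).round(4),k.max(0).round(4),np.percentile(k[:,1],[1,50,99]).round(4),np.median(k[:,2]),k[:,0].mean())
mb=(d>0)&(P[...,2]>-.03)&(P[...,2]<.055)&(abs(P[...,0])<.05)&(abs(P[...,1])<.06)
for s in np.arange(-.035,.05,.005):
  mm=mb&(abs(P[...,2]-s)<.0025); k=P[mm]
  if len(k)>5: print(s.round(3),len(k),k.min(0).round(4),k.max(0).round(4))
E
python3 -m inch '[-2.6,-0.2,0,0,0,0,0,-2.6,-0.2,0,0,0,0,0,-2.6,-0.2,0,0,0,0,0,-2.6,-0.2,0,0,0,0,0,-2.6,-0.2,0,0,0,0,0,-2.6,-0.2,0,0,0,0,0,-2.6,-0.2,0,0,0,0,0,-2.6,-0.2,0,0,0,0,0,-2.6,-0.2,0,0,0,0,0,-2.6,-0.2,0,0,0,0,0]'
python3 -m inch '[0,0,0,-0.045,0.0104,0.0938,0,0,0,0,-0.045,0.0104,0.0938,0,0,0,0,-0.045,0.0104,0.0938,0,0,0,0,-0.045,0.0104,0.0938,0,0,0,0,-0.045,0.0104,0.0938,0,0,0,0,-0.045,0.0104,0.0938,0,0,0,0,-0.045,0.0104,0.0938,0,0,0,0,-0.045,0.0104,0.0938,0,0,0,0,-0.045,0.0104,0.0938,0,0,0,0,-0.045,0.0104,0.0938,0,0,0,0,-0.045,0.0104,0.0938,0,0,0,0,-0.045,0.0104,0.0938,0,0,0,0,0,0,0,0]'
python3 - <<'E'
from h import *
tip=np.array([.5278,.070,.132])
print(ctrl.get_obs()['qpos'].round(3)); go(tip+n_*.065,np.load('Rins.npy'))
a=shot('wrist','w4.png'); np.savez('w4.npz',im=a[0],d=a[1],W=a[2][3],k=a[2][:3],T=tool())
E
```

```text
2776 [-0.004  -0.0302 -0.0344] [ 0.004   0.0306 -0.0265] [-0.0297 -0.0033  0.0286] -0.032373379030203424 4.174879424453525e-06
-0.03 257 [-0.0179 -0.0302 -0.03  ] [ 0.0178  0.0272 -0.0275]
-0.025 422 [-0.018  -0.03   -0.0275] [ 0.0179 -0.008  -0.0225]
-0.02 398 [-0.0179 -0.0301 -0.0225] [ 0.0178 -0.008  -0.0175]
-0.015 345 [-0.0179 -0.0301 -0.0175] [ 0.0178 -0.0079 -0.0125]
-0.01 307 [-0.0179 -0.03   -0.0125] [ 0.0177 -0.008  -0.0075]
-0.005 211 [-0.0151 -0.0301 -0.0075] [ 0.015  -0.0082 -0.0025]
0.0 42 [-0.009  -0.0299 -0.0025] [ 0.0095 -0.0082  0.0006]
0.01 1087 [-0.0176 -0.0175  0.0076] [ 0.0175 -0.0026  0.0124]
0.015 138 [-0.0172 -0.0177  0.0125] [ 0.0173 -0.0165  0.0174]
0.02 118 [-0.0174 -0.0175  0.0176] [ 0.0172 -0.0164  0.0224]
0.025 123 [-0.0175 -0.0175  0.0225] [ 0.0173 -0.0166  0.0275]
0.03 102 [-0.0173 -0.0176  0.0275] [ 0.0175 -0.0164  0.0325]
0.035 110 [-0.0175 -0.0175  0.0325] [ 0.0172 -0.0165  0.0374]
0.04 113 [-0.0173 -0.0175  0.0377] [ 0.0174 -0.0165  0.0425]
0.045 28 [-0.0154 -0.017   0.0425] [ 0.0138 -0.0166  0.0439]
time_s: 10.3
ee_pos: [0.4786, 0.0815, 0.2331]
eef_rot: [-3.139, -0.0, 1.727]
force: [0.7, 0.3, -0.7]
grip_width: 0.0117
time_s: 11.92
ee_pos: [0.4783, 0.0826, 0.2331]
eef_rot: [2.761, -0.367, 0.647]
force: [-0.1, -0.1, -2.2]
grip_width: 0.0115
[ 0.203 -0.126  2.005 -0.273  0.794 -0.227]
shift cm [-0.65 -0.24  4.8 ] turn [-0.002  0.001  0.002] t 11.93
```

View pics/w4.png

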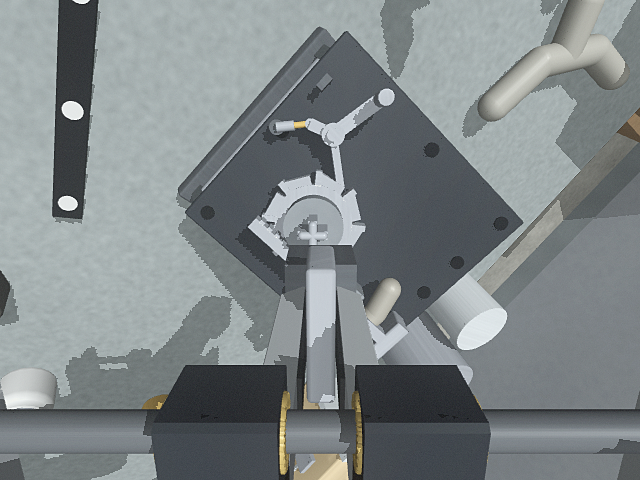

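```bash
cat > fit.py <<'E'
from h import *
def fitcross(a_im,d,c,T,O):
    v,u=np.mgrid[0:480,0:640]; P=world(c,d,u,v)
    q=(P-O)@T[:3,:3]  # tool axes, about tip guess
    m=(np.hypot(q[...,0],q[...,1])<.015)&(abs(q[...,2])<.007)&(d>0); k=q[m]
    best=[]
    for th in np.radians(np.arange(-20,21,2)):
      for dx in np.arange(-4,4.1,.5):
        for dy in np.arange(-4,4.1,.5):
          w=k[:,:2]-[dx/1e3,dy/1e3]; x=abs(w@[np.cos(th),np.sin(th)]); y=abs(w@[-np.sin(th),np.cos(th)])
          best.append((((x<.011)&(y<.0033)|(y<.011)&(x<.0033)).sum(),np.degrees(th),dx,dy))
    best.sort(reverse=True); b=np.array(best[:15]); print(len(k),b[0],b.mean(0).round(2),'ztop',np.percentile(k[:,2],[2,10,50]).round(4),'ext',k.min(0).round(4),k.max(0).round(4))
    return ((O-T[:3,3])@T[:3,:3]*100+[b[:,2].mean()/10,b[:,3].mean()/10,0]).round(2)
E
python3 - <<'E'
from fit import *
z=np.load('w4.npz'); c=(*z['k'],z['W'])
print('tip in tool cm',fitcross(z['im'],z['d'],c,z['T'],np.array([.5278,.070,.132])))
print(pix(c,np.array([.5278,.070,.132])))
E
```

```text
433 [428.   0.   0.  -1.] [ 4.1567e+02  2.7000e-01 -1.7000e-01 -1.3000e+00] ztop [-0.001  -0.0006  0.0006] ext [-0.0107 -0.0119 -0.0017] [0.0108 0.0058 0.0069]
tip in tool cm [-0.7  -0.39 11.32]
[312.36795702 237.08830708]
```

```bash
python3 -m inch '[-0.33,-0.16,0.6,0,0,0,0,-0.33,-0.16,1,0,0,0,0,0,0,1.5,0,0,0,0,0,0,1.5,0,0,0,0,0,0,1,0,0,0,0,0,0,0.4,0,0,0,0,0,0,0,0,0,0,0]'
python3 - <<'E'
from h import *
go([.5278,.070,.132],np.load('Rins.npy'))
a=shot('side'); b=shot('wrist')
cv2.imwrite('pics/s5.png',np.hstack([cv2.resize(a[0][170:310,220:380],(400,350),interpolation=2),cv2.resize(b[0][150:290,240:400],(400,350),interpolation=2)])[:,:,::-1])
E
```

```text
time_s: 12.85
ee_pos: [0.5023, 0.0755, 0.1789]
eef_rot: [2.76, -0.369, 0.646]
force: [-1.0, 0.4, -1.8]
grip_width: 0.0121
shift cm [-0.1  -0.03  5.36] turn [-0. -0. -0.] t 12.85
```

View pics/s5.png

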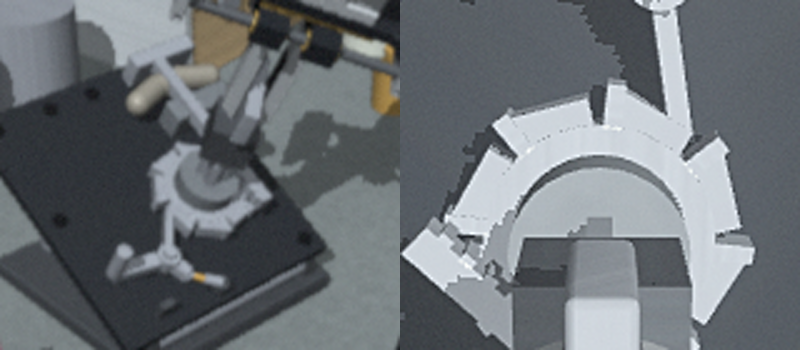

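```bash
python3 -m inch '[-0.06,-0.08,0.3,0,0,0,0,0,0,0.3,0,0,0,0,0,0,0.2,0,0,0,0,0,0,0.2,0,0,0,0,0,0,0.2,0,0,0,0,0,0,0.2,0,0,0,0,0,0,0,0,0,0,0]'
python3 - <<'E'
from h import *
go([.5278,.070,.132],np.load('Rins.npy')); o=ctrl.get_obs(); print(tool()[:3,:3].T@o['force'],tool()[:3,:3].T@o['moment'])
E
```

```text
time_s: 13.82
ee_pos: [0.5083, 0.0744, 0.1663]
eef_rot: [2.76, -0.369, 0.646]
force: [-0.8, -0.6, -3.2]
grip_width: 0.0117
shift cm [-0.03  0.05  3.97] turn [-0. -0. -0.] t 13.82
[-2.05609895 -0.98710607  2.49626989] [ 0.27529459 -0.23110321  0.02443112]
```

```bash
python3 -m inch '[0,0,0.3,0,0,0,0,0,0,0.3,0,0,0,0,0,0,0.3,0,0,0,0,0,0,0.3,0,0,0,0,0,0,0.3,0,0,0,0,0,0,0,0,0,0,0]'
python3 -m inch '[0,0,0.2,0,0,0,0,0,0,0.2,0,0,0,0,0,0,0.1,0,0,0,0,0,0,0,0,0,0,0]'
python3 - <<'E'
from h import *
go([.5278,.070,.132],np.load('Rins.npy')); o=ctrl.get_obs(); print(tool()[:3,:3].T@o['force'],tool()[:3,:3].T@o['moment'])
E
```

```text
time_s: 14.58
ee_pos: [0.5157, 0.073, 0.1532]
eef_rot: [2.76, -0.369, 0.646]
force: [-0.0, -0.1, -2.2]
grip_width: 0.0119
time_s: 15.08
ee_pos: [0.5181, 0.0725, 0.149]
eef_rot: [2.76, -0.369, 0.646]
force: [0.5, 0.1, -1.4]
grip_width: 0.012
shift cm [-0.04  0.05  1.97] turn [-0.    -0.001 -0.   ] t 15.07
[-0.1020349  -0.30370952  1.41683931] [ 0.24175581 -0.25905727  0.00060198]
```

```bash
python3 -m inch '[0,0,0.08,0,0,0,0,0,0,0.05,0,0,0,0,0,0,0,0,0,0,0]'
python3 -m inch '[0,0,0.05,0,0,0,0,0,0,0,0,0,0,0]'
python3 -m inch '[0,0,0.05,0,0,0,0,0,0,0,0,0,0,0]'
```

```text
time_s: 15.45
ee_pos: [0.5188, 0.0724, 0.148]
eef_rot: [2.76, -0.369, 0.646]
force: [-0.3, -0.3, -1.0]
grip_width: 0.0116
time_s: 15.7
ee_pos: [0.5189, 0.0724, 0.1479]
eef_rot: [2.76, -0.369, 0.646]
force: [-6.2, 0.6, 5.4]
grip_width: 0.0117
time_s: 15.95
ee_pos: [0.519, 0.0724, 0.1479]
eef_rot: [2.76, -0.369, 0.646]
force: [-16.0, 1.0, 13.0]
grip_width: 0.012
```

```bash
python3 -m inch '[0,0,-0.08,0,0,0,0,0,0,0,0,0,0,0.3,0,0,0,0,0,0,0.5,0,0,0,0,0,0,0.5,0,0,-1,0,0,0,0.5,0,0,-2,0,0,0,0.5,0,0,-3,0,0,0,0.5,0,0,-3,0,0,0,0.5,0,0,-1,0,0,0,0.5,0,0,0,0,0,0,0.5]' 40
python3 - <<'E'
from h import *
a=shot('wrist','w6.png'); im,d,c=a; np.savez('w6.npz',im=im,d=d,W=c[3],k=c[:3],T=tool())
print(ctrl.get_obs()['qpos'].round(3))
v,u=np.mgrid[0:480,0:640]; P=world(c,d,u,v); q=(P-np.array([.5278,.070,.132]))@PF  # about tip; plate at -.060
for r in ctrl.place_of('wrist','pawl_post')[:2]: print(r)
m=(d>0)&(q[...,2]>-.026)&(q[...,2]<-.008)&(abs(q[...,1]-.105)<.035)&(abs(q[...,0])<.06)
k=q[m]; print(m.sum(),k.mean(0).round(4),k.min(0).round(4),k.max(0).round(4))
t=k[k[:,2]>np.percentile(k[:,2],95)-.004]; ctr=(t.min(0)+t.max(0))/2; print('top',len(t),ctr.round(4),t.mean(0).round(4))
# key wing
m=(d>0)&(q[...,2]>.042)&(q[...,2]<.06)&(np.hypot(q[...,0],q[...,1])<.04); k=q[m]; print('wing',m.sum(),k.mean(0).round(4),np.median(k[:,2]))
tgt=np.array([.5278,.070,.132])+PF@np.array([ctr[0],ctr[1],-.036+.07])
Rm=np.stack([u_,-l_,-n_],1); np.save('Rp.npy',Rm); np.save('post.npy',ctr); go(tgt,Rm)
E
```

```text
time_s: 17.2
ee_pos: [0.4698, 0.0821, 0.2347]
eef_rot: [2.759, -0.37, 0.646]
force: [0.6, -0.0, -0.6]
grip_width: 0.047
[ 0.207 -0.149  2.023 -0.276  0.798 -0.221]
{'centre': [390.6, 102.5], 'score': 0.69}
249 [-0.0311  0.1057 -0.0163] [-0.0366  0.1002 -0.026 ] [-0.0252  0.112  -0.0139]
top 226 [-0.0308  0.1061 -0.0158] [-0.0309  0.1061 -0.0157]
wing 1766 [-0.0031  0.0013  0.0498] 0.04998740766053625
shift cm [ 5.16 -9.69  8.36] turn [-0.     0.     0.768] t 17.3
```

View pics/w6.png

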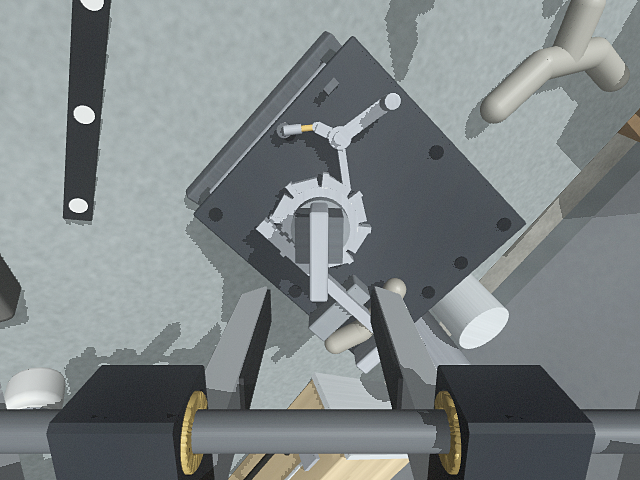

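```bash
python3 -m inch '[0,0,0,0,0,0.128,0.45,0,0,0,0,0,0.128,0.42,0,0,0,0,0,0.128,0.42,0,0,0,0,0,0.128,0.42,0,0,0,0,0,0.128,0.42,0,0,0,0,0,0.128,0.42]'
python3 - <<'E'
from h import *
go(np.array([.5278,.070,.132])+PF@np.array([-.0308,.1061,-.036]),np.load('Rp.npy'))
E
```

```text
time_s: 18.05
ee_pos: [0.4697, 0.0818, 0.2331]
eef_rot: [-3.139, -0.523, -0.199]
force: [-0.5, -0.3, -0.3]
grip_width: 0.0391
shift cm [ -3.03 -10.56  15.32] turn [ 0.     0.001 -0.004] t 18.05
```

```bash
python3 -m inch '[-0.76,-2.64,0,0,0,0,0.42,-0.76,-2.64,0,0,0,0,0.42,-0.76,-2.64,0,0,0,0,0.42,-0.76,-2.64,0,0,0,0,0.42,0,0,3,0,0,0,0.42,0,0,3,0,0,0,0.42,0,0,3,0,0,0,0.42,0,0,2,0,0,0,0.42,0,0,1,0,0,0,0.42,0,0,0,0,0,0,0.42]'
python3 - <<'E'
from h import *
go(np.array([.5278,.070,.132])+PF@np.array([-.0308,.1061,-.036]),np.load('Rp.npy'))
E
```

```text
time_s: 19.3
ee_pos: [0.5231, 0.1789, 0.1144]
eef_rot: [3.141, -0.523, -0.194]
force: [-0.1, 0.3, 0.9]
grip_width: 0.0394
shift cm [ 0.02 -0.01  3.36] turn [ 0.     0.001 -0.   ] t 19.3
```

```bash
python3 -m inch '[0,0,1.2,0,0,0,0.42,0,0,1.2,0,0,0,0.42,0,0,0.9,0,0,0,0.42,-0.4,0,0,0,0,0,0.42,-0.4,0,0,0,0,0,0.42,-0.4,0,0,0,0,0,0.42,-0.3,0,0,0,0,0,0.42,-0.3,0,0,0,0,0,0.42,0,0,0,0,0,0,0.42]'
python3 -m inch '[-0.3,0,0,0,0,0,0.42,-0.3,0,0,0,0,0,0.42,-0.3,0,0,0,0,0,0.42,0,0,0,0,0,0,0.42]'
python3 -m inch '[-0.3,0,0,0,0,0,0.42,-0.3,0,0,0,0,0,0.42,-0.2,0,0,0,0,0,0.42,0,0,0,0,0,0,0.42]'
python3 - <<'E'
from h import *
im,d,c=shot('wrist'); v,u=np.mgrid[0:480,0:640]; q=(world(c,d,u,v)-np.array([.5278,.070,.132]))@PF
m=(d>0)&(q[...,2]>-.021)&(q[...,2]<-.010)&(abs(q[...,1]-.105)<.02)&(abs(q[...,0]+.05)<.06); k=q[m]
print(m.sum(),k.mean(0).round(4)); print((tool()[:3,3]-np.array([.5278,.070,.132]))@PF)
cv2.imwrite('pics/w7.png',im[:,:,::-1])
E
```

```text
time_s: 20.42
ee_pos: [0.5242, 0.1791, 0.0779]
eef_rot: [-3.141, -0.525, -0.194]
force: [1.0, 0.1, 1.1]
grip_width: 0.0394
time_s: 20.92
ee_pos: [0.5162, 0.1804, 0.0729]
eef_rot: [-3.142, -0.524, -0.194]
force: [0.6, 0.3, -0.3]
grip_width: 0.0396
time_s: 21.42
ee_pos: [0.5096, 0.1819, 0.0691]
eef_rot: [-3.141, -0.524, -0.194]
force: [-0.1, -0.2, -0.2]
grip_width: 0.0394
1507 [-0.0622  0.1091 -0.0158]
[-0.06541773  0.10629889 -0.03466183]
```

```bash
python3 -m inch '[0.6,0,0,0,0,0,0.42,0,0,-1.5,0,0,0,0.42,0,0,-3,0,0,0,0.42,0,0,-3,0,0,0,0.42,0,0,-3,0,0,0,0.42,0,0,-3,0,0,0,0.42,0,0,-1,0,0,0,0.42,0,0,0,0,0,0,0.42]'
python3 - <<'E'
from h import *
im,d,c=shot('wrist'); v,u=np.mgrid[0:480,0:640]; q=(world(c,d,u,v)-np.array([.5278,.070,.132]))@PF
m=(d>0)&(q[...,2]>-.021)&(q[...,2]<-.010)&(abs(q[...,1]-.105)<.02)&(abs(q[...,0]+.05)<.06); k=q[m]
print('post',m.sum(),k.mean(0).round(4),k.min(0).round(4),k.max(0).round(4)); print((tool()[:3,3]-np.array([.5278,.070,.132]))@PF)
m=(d>0)&(q[...,2]>.042)&(q[...,2]<.06)&(np.hypot(q[...,0],q[...,1])<.04); k=q[m]; 
print('wing',m.sum(),k.mean(0).round(4),cv2.minAreaRect((k[:,:2]*1000).astype(np.float32)))
cv2.imwrite('pics/w8.png',im[:,:,::-1])
E
```

```text
time_s: 22.48
ee_pos: [0.4435, 0.195, 0.1981]
eef_rot: [-3.14, -0.525, -0.195]
force: [-0.0, -0.4, -0.3]
grip_width: 0.0398
post 195 [-0.0571  0.1037 -0.0161] [-0.0624  0.0974 -0.0209] [-0.0516  0.1091 -0.0136]
[-0.05969646  0.10611301  0.10998054]
wing 57 [-0.0241  0.0183  0.0477] ((-24.077255249023438, 16.984848022460938), (3.1665260791778564, 8.52752685546875), 11.864810943603516)
```

View pics/w8.png

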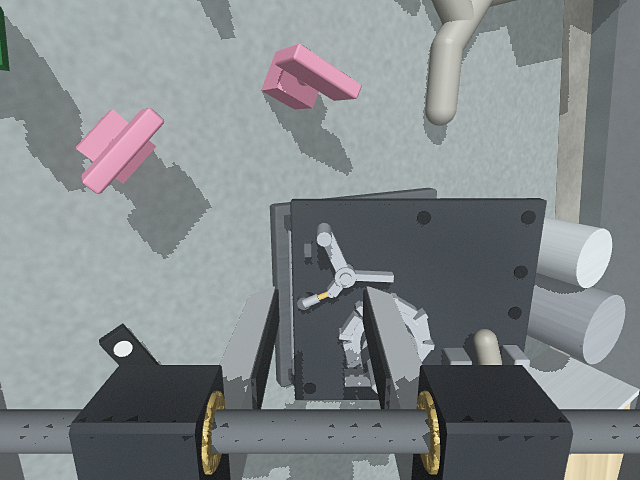

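```bash
python3 -m inch '[1.5,2.65,0,0,0,0,0.5,1.5,2.65,0,0,0,0,0.5,1.5,2.65,0,0,0,0,0.5,1.5,2.65,0,0,0,0,0.5,0,0,0,0,0,-0.128,0.5,0,0,0,0,0,-0.128,0.5,0,0,0,0,0,-0.128,0.5,0,0,0,0,0,-0.128,0.5,0,0,0,0,0,-0.128,0.5,0,0,0,0,0,-0.128,0.5,0,0,0,0,0,0,0.5]'
python3 - <<'E'
from h import *
im,d,c=shot('wrist'); v,u=np.mgrid[0:480,0:640]; q=(world(c,d,u,v)-tool()[:3,3])@tool()[:3,:3]
m=(d>0)&(abs(q[...,2]-.0605)<.006)&(np.hypot(q[...,0],q[...,1])<.045); k=q[m]
print('wing in tool',m.sum(),k.mean(0).round(4),cv2.minAreaRect((k[:,:2]*1000).astype(np.float32)))
go([.519,.0724,.1479],np.load('Rins.npy')); print(ctrl.get_obs()['qpos'].round(3))
E
```

```text
time_s: 23.9
ee_pos: [0.4741, 0.0805, 0.2267]
eef_rot: [2.761, -0.368, 0.644]
force: [0.3, 0.6, 0.1]
grip_width: 0.0469
wing in tool 1877 [-0.0013 -0.0029  0.0596] ((-1.2763152122497559, -1.52587890625), (11.971165657043457, 59.64286422729492), 0.009245786815881729)
shift cm [ 0.06 -0.05  9.12] turn [-0.     0.001 -0.003] t 23.95
[ 0.2   -0.132  2.025 -0.277  0.779 -0.219]
```

```bash
python3 -m inch '[0.06,-0.05,2,0,0,0,0.5,0,0,2.5,0,0,0,0.5,0,0,2,0,0,0,0.5,0,0,1.5,0,0,0,0.5,0,0,1,0,0,0,0.5,0,0,0,0,0,0,0.5,0,0,0,0,0,0,0,0,0,0,0,0,0,0,0,0,0,0,0,0,0,0,0,0,0,0,0,0]' 60
python3 - <<'E'
from h import *
o=ctrl.get_obs(); print('F',tool()[:3,:3].T@o['force'],'M',tool()[:3,:3].T@o['moment']); go([.519,.0724,.1479],np.load('Rins.npy'))
E
```

```text
time_s: 25.2
ee_pos: [0.5184, 0.0728, 0.1499]
eef_rot: [2.76, -0.369, 0.646]
force: [-2.0, 0.5, -2.3]
grip_width: 0.0114
F [-2.03782958 -2.0540999   0.95697691] M [ 0.24070189 -0.31999619 -0.03275044]
shift cm [-0.06 -0.01  0.21] turn [ 0.    -0.001 -0.   ] t 25.2
```

```bash
python3 -m inch '[0,0,0,0,0,-0.02,0,0,0,0,0,0,-0.04,0,0,0,0,0,0,-0.05,0,0,0,0,0,0,-0.05,0,0,0,0,0,0,-0.05,0,0,0,0,0,0,-0.05,0,0,0,0,0,0,-0.05,0,0,0,0,0,0,-0.04,0]'
python3 - <<'E'
from h import *
o=ctrl.get_obs(); print('F',tool()[:3,:3].T@o['force'],'M',tool()[:3,:3].T@o['moment']); go([.519,.0724,.1479],np.load('Rins.npy'))
E
```

```text
time_s: 26.2
ee_pos: [0.5184, 0.0725, 0.1497]
eef_rot: [2.662, -0.22, 0.979]
force: [-0.1, -4.0, -1.2]
grip_width: 0.0114
F [-3.57422625  1.70418096  1.35571265] M [-0.230396   -0.73511483  0.16065117]
shift cm [-0.01 -0.04  0.19] turn [0.    0.    0.352] t 26.2
```

```bash
python3 -m inch '[0,0,0,0,0,-0.04,0,0,0,0,0,0,-0.05,0,0,0,0,0,0,-0.05,0,0,0,0,0,0,-0.05,0,0,0,0,0,0,-0.05,0,0,0,0,0,0,-0.05,0,0,0,0,0,0,-0.05,0,0,0,0,0,0,-0.04,0]'
python3 - <<'E'
from h import *
o=ctrl.get_obs(); print('F',tool()[:3,:3].T@o['force'],'M',tool()[:3,:3].T@o['moment']); go([.519,.0724,.1479],np.load('Rins.npy'))
E
python3 -m inch '[0,0,0,0,0,-0.03,0,0,0,0,0,0,-0.03,0,0,0,0,0,0,-0.03,0]'
python3 - <<'E'
from h import *
o=ctrl.get_obs(); print('F',tool()[:3,:3].T@o['force'],'M',tool()[:3,:3].T@o['moment']); go([.519,.0724,.1479],np.load('Rins.npy'))
E
```

```text
time_s: 27.2
ee_pos: [0.5184, 0.0726, 0.1497]
eef_rot: [2.619, -0.035, 1.315]
force: [-0.3, -2.4, -2.0]
grip_width: 0.0114
F [-2.44444065 -0.67624381  1.79771699] M [ 0.07313958 -0.45383491  0.20717461]
shift cm [-0.01 -0.04  0.19] turn [0.    0.    0.732] t 27.2
time_s: 27.58
ee_pos: [0.5184, 0.0727, 0.1497]
eef_rot: [2.618, 0.009, 1.393]
force: [1.8, -4.7, -3.4]
grip_width: 0.0116
F [-4.28959478  0.49206232  4.30072314] M [ 0.08877291 -0.82652665  0.17276387]
shift cm [-0.01 -0.04  0.19] turn [ 0.    -0.     0.822] t 27.57
```

```bash
cat > m.sh <<'E'
python3 - <<'P'
from h import *
o=ctrl.get_obs(); print('F',(tool()[:3,:3].T@o['force']).round(1),'M',(tool()[:3,:3].T@o['moment']).round(2)); go([.519,.0724,.1479],np.load('Rins.npy'))
P
E
python3 -m inch '[0,0,0,0,0,-0.03,0,0,0,0,0,0,-0.03,0]' >/dev/null; sh m.sh
python3 -m inch '[0,0,0,0,0,-0.03,0,0,0,0,0,0,-0.03,0]' >/dev/null; sh m.sh
```

```text
F [-4.4 -1.2  3.7] M [ 0.19 -1.    0.21]
shift cm [-0.02 -0.04  0.19] turn [ 0.    -0.     0.882] t 27.82
F [-5.3 -2.1  4.6] M [ 0.26 -0.93  0.61]
shift cm [-0.02 -0.04  0.19] turn [-0.    -0.     0.941] t 28.07
```

```bash
python3 -m inch '[0,0,0,0,0,-0.02,0,0,0,0,0,0,0,0]' ; sh m.sh
```

```text
time_s: 28.32
ee_pos: [0.5184, 0.0728, 0.1497]
eef_rot: [2.623, 0.078, 1.513]
force: [0.6, -4.3, -4.0]
grip_width: 0.0117
F [-3.9 -1.4  4.1] M [ 0.29 -0.95  0.88]
shift cm [-0.02 -0.04  0.19] turn [-0.   -0.    0.96] t 28.32
```

```bash
python3 -m inch '[0,0,0,0,0,0.03,0,0,0,0,0,0,0,0.2,0,0,0,0,0,0,0.45,0,0,0,0,0,0,0.45,0,0,0,0,0,0,0.45,0,0,-1,0,0,0,0.45,0,0,-2,0,0,0,0.45,0,0,-3,0,0,0,0.45,0,0,-3,0,0,0,0.45,0,0,-1,0,0,0,0.45,0,0,0,0,0,0,0.45]'
python3 - <<'E'
from h import *
im,d,c=shot('wrist','w9.png'); v,u=np.mgrid[0:480,0:640]; Q=world(c,d,u,v); q=(Q-np.array([.5278,.070,.132]))@PF
m=(d>0)&(q[...,2]>.040)&(q[...,2]<.065)&(np.hypot(q[...,0],q[...,1])<.04); k=q[m]
print('wing',m.sum(),k.mean(0).round(4),np.percentile(k[:,2],[5,50,95]).round(4),cv2.minAreaRect((k[:,:2]*1000).astype(np.float32)))
m=(d>0)&(q[...,2]>-.021)&(q[...,2]<-.010)&(abs(q[...,1]-.105)<.02)&(abs(q[...,0]+.05)<.06); k=q[m]
print('post',m.sum(),k.mean(0).round(4))
print((tool()[:3,3]-np.array([.5278,.070,.132]))@PF); go([.519,.0724,.1479],np.load('Rp.npy'))
print(ctrl.get_obs()['qpos'].round(3))
E
```

```text
time_s: 29.7
ee_pos: [0.4695, 0.0826, 0.2368]
eef_rot: [2.619, 0.063, 1.487]
force: [-0.9, 0.6, -0.8]
grip_width: 0.0421
wing 1713 [-0.0031 -0.      0.0499] [0.0483 0.0501 0.0512] ((-1.2230987548828125, 0.16199207305908203), (59.53895950317383, 12.007265090942383), 5.10030460357666)
post 223 [-0.0571  0.1022 -0.016 ]
[0.00033562 0.00090997 0.11986827]
shift cm [-0.03 -0.03 10.15] turn [-0.    -0.     1.698] t 29.75
[ 0.208 -0.152  2.02  -0.275  0.803 -1.151]
```

View pics/w9.png

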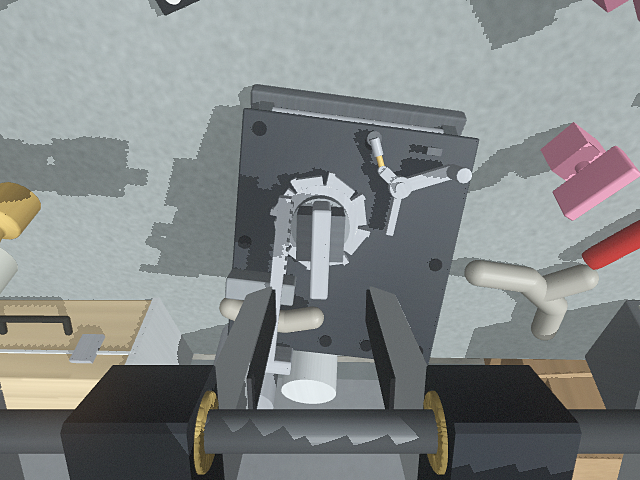

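```bash
python3 -m inch '[0,0,0,0,0,0.17,0.42,0,0,0,0,0,0.17,0.42,0,0,0,0,0,0.17,0.42,0,0,0,0,0,0.17,0.42,0,0,0,0,0,0.17,0.42,0,0,0,0,0,0.17,0.42,0,0,0,0,0,0.17,0.42,0,0,0,0,0,0.17,0.42,0,0,0,0,0,0.17,0.42,0,0,0,0,0,0.17,0.42,0,0,0,0,0,0,0.42]'
python3 - <<'E'
from h import *
go(np.array([.5278,.070,.132])+PF@np.array([-.0571,.103,-.036]),np.load('Rp.npy'))
E
```

```text
time_s: 31.12
ee_pos: [0.4694, 0.0823, 0.2353]
eef_rot: [-3.141, -0.523, -0.196]
force: [-0.4, -0.3, -0.6]
grip_width: 0.0398
shift cm [ -5.71 -10.22  15.53] turn [ 0.     0.001 -0.001] t 31.12
```

```bash
python3 -m inch '[-1.43,-2.55,0,0,0,0,0.42,-1.43,-2.55,0,0,0,0,0.42,-1.43,-2.55,0,0,0,0,0.42,-1.43,-2.55,0,0,0,0,0.42,0,0,3,0,0,0,0.42,0,0,3,0,0,0,0.42,0,0,3,0,0,0,0.42,0,0,2,0,0,0,0.42,0,0,1,0,0,0,0.42,0,0,0,0,0,0,0.42]'
python3 - <<'E'
from h import *
go(np.array([.5278,.070,.132])+PF@np.array([-.0571,.103,-.036]),np.load('Rp.npy'))
E
```

```text
time_s: 32.38
ee_pos: [0.4995, 0.1805, 0.1035]
eef_rot: [3.141, -0.524, -0.195]
force: [-0.2, 0.2, 0.1]
grip_width: 0.0393
shift cm [-0.03 -0.01  3.58] turn [ 0.     0.001 -0.   ] t 32.38
```

```bash
python3 -m inch '[0,0,1.2,0,0,0,0.42,0,0,1.2,0,0,0,0.42,0,0,1.1,0,0,0,0.42,0.4,0,0,0,0,0,0.42,0.4,0,0,0,0,0,0.42,0.4,0,0,0,0,0,0.42,0.3,0,0,0,0,0,0.42,0.3,0,0,0,0,0,0.42,0,0,0,0,0,0,0.42]'
python3 -m inch '[0.3,0,0,0,0,0,0.42,0.3,0,0,0,0,0,0.42,0.3,0,0,0,0,0,0.42,0,0,0,0,0,0,0.42]'
python3 -m inch '[0.3,0,0,0,0,0,0.42,0.3,0,0,0,0,0,0.42,0.2,0,0,0,0,0,0.42,0,0,0,0,0,0,0.42]'
python3 -m inch '[-0.6,0,0,0,0,0,0.42,0,0,-1.5,0,0,0,0.42,0,0,-3,0,0,0,0.42,0,0,-3,0,0,0,0.42,0,0,-3,0,0,0,0.42,0,0,-3,0,0,0,0.42,0,0,-1,0,0,0,0.42,0,0,0,0,0,0,0.42]'
cat > chk.py <<'E'
from h import *
im,d,c=shot('wrist','w10.png'); v,u=np.mgrid[0:480,0:640]; Q=world(c,d,u,v); q=(Q-np.array([.5278,.070,.132]))@PF
m=(d>0)&(q[...,2]>.040)&(q[...,2]<.065)&(np.hypot(q[...,0],q[...,1])<.04); k=q[m]
if len(k): print('wing',m.sum(),k.mean(0).round(4),np.percentile(k[:,2],[5,50,95]).round(4),cv2.minAreaRect((k[:,:2]*1000).astype(np.float32)))
m=(d>0)&(q[...,2]>-.021)&(q[...,2]<-.010)&(abs(q[...,1]-.105)<.02)&(abs(q[...,0]+.045)<.06); k=q[m]
print('post',m.sum(),k.mean(0).round(4),k.min(0).round(4),k.max(0).round(4))
print((tool()[:3,3]-np.array([.5278,.070,.132]))@PF)
E
python3 chk.py
```

```text
time_s: 33.5
ee_pos: [0.5323, 0.1743, 0.0829]
eef_rot: [-3.14, -0.525, -0.197]
force: [-2.7, 1.8, -1.1]
grip_width: 0.0396
time_s: 34.0
ee_pos: [0.5402, 0.1726, 0.0876]
eef_rot: [-3.14, -0.525, -0.197]
force: [-0.8, -0.3, -0.0]
grip_width: 0.0393
time_s: 34.5
ee_pos: [0.5467, 0.1713, 0.0914]
eef_rot: [-3.14, -0.525, -0.197]
force: [0.3, -0.4, -0.3]
grip_width: 0.0395
time_s: 35.5
ee_pos: [0.4701, 0.1865, 0.2141]
eef_rot: [-3.139, -0.525, -0.197]
force: [0.1, -0.3, 0.2]
grip_width: 0.0394
wing 1117 [-0.0086  0.0035  0.0475] [0.0412 0.049  0.0507] ((-8.980178833007812, 2.836350202560425), (43.07297134399414, 10.221760749816895), 0.6707786321640015)
post 198 [-0.0308  0.107  -0.0161] [-0.0365  0.1005 -0.021 ] [-0.025   0.1123 -0.0133]
[-0.02769705  0.10295072  0.10997145]
```

```bash
python3 -m inch '[0,0,-3,0,0,0,0.42,-1,0,-3,0,0,0,0.42,-1,0,-3,0,0,0,0.42,-2,0,0,0,0,0,0.42,-2,0,0,0,0,0,0.42,-2,0,0,0,0,0,0.42,0,0,0,0,0,0,0.42]'
sed -i s/w10/w11/ chk.py; python3 chk.py; python3 - <<'E'
import cv2
im=cv2.imread('pics/w11.png'); cv2.imwrite('pics/w12.png',im)
E
```

```text
time_s: 36.42
ee_pos: [0.3577, 0.2085, 0.2504]
eef_rot: [3.141, -0.523, -0.195]
force: [-0.6, 0.4, 0.5]
grip_width: 0.0398
wing 1073 [-0.0001  0.0026  0.0482] [0.0417 0.0494 0.051 ] ((-0.11350440979003906, 0.7931146621704102), (58.60874557495117, 13.237945556640625), 5.017026901245117)
post 127 [-0.0313  0.1068 -0.0161] [-0.0365  0.1007 -0.0209] [-0.0255  0.1123 -0.0134]
[-0.10754973  0.10324121  0.19974648]
```

View pics/w12.png

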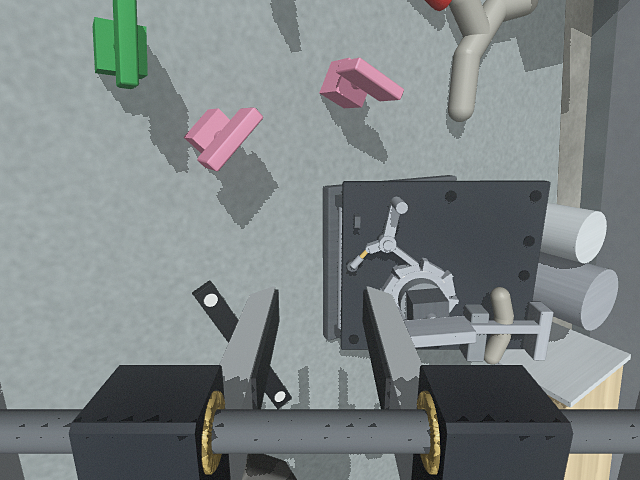

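The picture shows the pawl post at (400,207), with the pawl's toe in a tooth gap near (418,265). The key is still on the shaft at about (428,303). The gripper is clear and the other things are undisturbed.

```bash
python3 -c "
from station import ctrl
print(ctrl.hand_in())"
```

```text
the job is handed in; nothing more can be done
None
```

I took the tension off the clamp in the order you asked and handed the job in at about 36 s of the 67 s. The hand-in gives no verdict.

- **Key on the shaft:** I gripped the grey steel key and slid it along the leaning shaft until it touched bottom. Its wing top measured about 50 mm beyond the shaft tip, which is where it should be when home. It read the same after the drum was turned, and 49 mm in the last view, where the view was partly hidden.
- **Pawl out:** I pushed the post downhill, and it had moved 26 mm and stayed there after I let go.
- **Drum turned back:** I turned it anticlockwise with the key over about 3 s. The turning moment held near 0.2 N m, the brake's value, then rose to 0.88 N m at the end, so I took it as being against its stop. The wing ended about 51 degrees round from its starting direction.
- **Pawl back in:** I pushed the post back uphill, and it measured within 1 mm of where it started. The last picture shows the pawl's toe in a tooth gap.

The gripper ended clear of everything, with the key left on the shaft. In the last picture nothing else in view looked shifted. No check failed. I had no direct reading of the drum angle: slack is judged from the rise in moment, the wing's turn and the pawl seating fully.

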